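# Reset the pull-to-unlock heat knob of a palette warmer

### The arm

A 6-joint arm with a two-finger parallel gripper is mounted at the origin on a cart in front of the work surface, level with it; the furniture and walls round the work are solid. World frame = base frame: x ahead of the robot, y to its left, z up, the work surface at z = 0. Lengths are in m, angles in rad, forces in N, time in s.
With the tool pointing down it reaches from about 0.375 to 0.9 m from the base axis. Payload 3.1 kg.
Tool frame: the origin (TCP) lies on the centre line of the jaws, within the pads' length; the fingertips stand 8 mm ahead of it and the grasp point (between the pads) lies 11 mm behind it; z points along the fingers, y is the line along which they close (so a half turn about z gives the same grasp; the last joint's range is limited). The gripper opens to 87 mm and grips with 3 to 60 N. Pads are 19 mm wide; open, the fingers measure 117 mm over their backs; the gripper's body (75 mm by 190 mm) begins 51 mm behind the grasp point.
Start: joints at [-1.387, 0.527, 1.433, -0, 1.181, -0.178], TCP at [0.222, -0.584, 0.231] pointing down, gripper open.
Joint ranges: [-3.08, 3.08], [-0.75, 2.2], [0.22, 2.44], [-1.43, 4.57], [0, 2.65], [-2.85, 2.85]. Speed limits (rad/s): [2.79, 2.79, 3.14, 3.14, 3.14, 3.14].

### API

Orientations are given as a unit quaternion [x, y, z, w].
In Python, from rig import robot gives the robot as it stands. The module is installed in compiled form; this text tells all that it offers.
- The arm moves only by the tool send_rows, never from a script. Its argument "increments" is one flat list of numbers, 7 for each row, row after row: the turn, a rotation vector about the world's x, y, z in rad, then the shift along the world's x, y, z in cm, then the opening, from 0 (shut) to 1 (fully open). A call has 1 to 20 rows; each row shifts and turns the commanded pose from where the row before left it; what a row does not reach is not made up. A row lasts 1/12 s, in which the tool goes at most 41.7 mm and 7.16 degrees, less where a joint would pass 70% of its speed; a pose out of reach is approached as far as the arm can. A call is refused whole if a number of a shift passes 4.17 or a number of a turn 0.125, either way. A call with a gripper value outside its range is refused whole. The fingers move at their own pace and stop on an object; "newtons" is the grip in N (left out, the last holds). Time passes only in rows, so rows that do not move let the fingers close. It gives the time, the measured TCP pose, the force, the opening and the grip force at its end, in the units of the state.
- robot.get_obs(): the state, without advancing time (a new reading comes with each control period).
- robot.camera(name): name is "scene" or "side" or "wrist"; returns a dict with "image" (400x640x3 uint8, red, green, blue), "range_z" (400x640 float32, m along the optical axis (not along the pixel's ray), 0 where there is no reading), "fx", "fy", "cx", "cy" (pixels), "R" (3x3) and "t" (3): a world point X has camera coordinates R X + t. Camera axes: x right, y down, z forward; pixel columns grow to the right and rows downward; lengths in m; the calibration is good to about 2 mm. A picture is of the moment at which its call begins.
- robot.hand_in(): hands the job in; it is judged then, once.
The state is a dict: "time": time; "q": joint angles; "joint_velocities": joint speeds; "joint_torque": joint torques, N m; "position": TCP position; "tool_rot": TCP orientation; "ft_force": force on the tool from outside, world axes, zero at the start; "moment": the same for the moment, N m; "grip_width": finger opening in m; "grip_force": force on a finger pad.
Only numpy, scipy, OpenCV 4.12 (cv2) and the standard library are available. Lean on these libraries where they do the work, as an engineer would, in place of code of your own. Each camera call takes 0.05 s, during which the arm holds its last target. There are 200 camera calls.

### The job

The heat knob of the palette warmer is locked in its off notch: pull it straight up to unlock it, turn it until its white pointer is at the red magnet, and push it back down fully home in the notch there, then let go. The magnet was stuck on by hand and shows only roughly where that hidden notch is, so feel for it gently: the warmer floats on soft gel feet and must not be lifted, pressed down or twisted hard, and the things standing round it stay where they are.

Things in the scene. Friction and masses are not known exactly. Their poses are not given: they have to be found in the camera images.
- warmer: Palette warmer: white box 150 x 220 mm (its own x by y), on four soft gel feet stuck to the desk; origin on the desk under its centre; z up. Its grey control panel, top 48 mm above the desk, covers the half at its -y side and carries the knob; the other half is an aluminium plate with a loose flat grey tin on it (the top of the tin is 68 mm above the desk). The knob's axis is vertical and stands at x = -8 mm, y = -50 mm in this frame.
- knob_grip (a point): Point on the axis of the black knob, 27 mm above the panel when the knob is in, at the height to grip it; it rises and turns with the knob, and its x axis points along the white pointer line, z up. The knob: a round skirt 68 mm across (1 to 8 mm above the panel when in), and on it an upright grip bar 58 mm long (along x), 15 mm thick (along y), its top 38 mm above the panel when in (11 mm above this point).
- pointer (a point): Point on the knob's pointer line, 46 mm out from the axis (over the ring where the magnets sit), level with the panel when the knob is in; turns and rises with the knob.
- knob_pull (a joint): How far the knob is pulled up out of the panel, m: 0 fully in (locked in a notch), stop at 0.012. It slides with about 3 N of friction and stays where it is left. Above 0.007 a steel key under the skirt is clear of the notches and the knob can turn; turned to a place without a notch, it cannot go below about 0.007.
- knob_turn (a joint): Angle of the knob, rad: 0 at the off notch (start; the pointer then points along the warmer's +x), positive anticlockwise from above, stops at -1.75 and 1.75; it turns with 0.04 N m of friction. Besides off there are four notches, two on each side of off, very roughly 40 degrees apart. A notch is hidden under the skirt and takes the key only within about 2 degrees of its middle.
- red_mark (a point): Top centre of the red round magnet (12 mm across, 5 mm high, fixed on the panel). One magnet of each colour marks each of the four notches, in any order, about 46 mm from the knob's axis; seen from the axis it may be up to 12 degrees off its notch, to either side, and often is several degrees off.
- yellow_mark (a point): Top centre of the yellow magnet, as the red one.
- blue_mark (a point): Top centre of the blue magnet, as the red one.
- green_mark (a point): Top centre of the green magnet, as the red one.
- case_rise (a joint): How far the warmer's case stands above (positive) or below its rest height, m; the gel feet give 1 mm for each 3 N of pull or push. More than 5 mm either way (15 N) is too hard.
- case_twist (a joint): Twist of the case on its feet about its centre, rad; 6 N m per rad. More than 0.12 either way is too hard.
- ink_bottle_mid (a point): Centre of a loose bottle of amber ink with white cap, 46 x 45 x 88 mm, standing behind the control panel; leave alone.
- corked_vial_mid (a point): Centre of a loose small vial with a cork, 31 mm across, 43 mm high, standing behind the warmer; leave alone.
- soft_eraser_mid (a point): Centre of a loose yellowish eraser, 23 x 35 x 12 mm, lying in front of the control panel; leave alone.

How it is judged:
On the way, in this order (a step that is already met when the one before it is completed fails the run):
1. the knob is pulled up, clear of its notch (more than 8 mm) (value of joint knob_pull above 0.008 m), for 0.1 s.
2. the knob, still up, is turned to the red magnet (pointer within 16 mm of it) (value of joint knob_pull above 0.0045 m and horizontal distance between pointer and red_mark below 0.016 m), for 0.1 s.
3. the knob is pushed home in the notch at the red magnet (value of joint knob_pull below 0.0015 m and horizontal distance between pointer and red_mark below 0.016 m), for 0.2 s.
At the end, for the whole second after the job is handed in: The knob is fully in (within 1.5 mm) in the notch at the red magnet (the pointer line's 46 mm point within 16 mm of the magnet), at rest, with the warmer's case back within 2 mm of its rest height (all of step 3 and velocity of joint knob_turn between -0.05 and 0.05 rad/s and value of joint case_rise between -0.002 and 0.002 m); the robot touches nothing.
It fails at once if the warmer is lifted or pressed down by more than 5 mm (15 N) on its feet (value of joint case_rise above 0.005 m or value of joint case_rise below -0.005 m).
It fails at once if the warmer is twisted by more than 0.12 rad on its feet (value of joint case_twist above 0.12 rad or value of joint case_twist below -0.12 rad).
It fails at once if a bystander (ink bottle, vial or eraser) is moved by more than 15 mm (distance of any of ink_bottle_mid, corked_vial_mid, soft_eraser_mid from where it was at the start of the episode above 0.015 m).
It also fails if it takes over 69 s, if anything falls off the work surface, if the arm or the gripper's body presses on something with over 40 N, if the wrist force passes 120 N, or if a joint passes its speed limit or range.

## Working session

There is one attempt and no reset: what is moved stays moved. The work goes in short steps, Python scripts to look and compute and a tool call to move; the robot and the scene stay as the last step left them, time stands still between calls to the robot, and variables do not carry over. Pictures are saved under pics/ and viewed, at most 10 in all, crops included, and the job is handed in when it is done.

Besides the shell and the picture viewer there is one more tool, called after ">>>" as name(argument=value, ...) on one line, values as JSON. send_rows: Moves the arm, as the interface text tells. Its arguments: {"type":"object","properties":{"increments":{"type":"array"},"newtons":{"type":"number"}},"required":["increments"]}

```bash
mkdir -p pics; cat > h.py <<'E'
import numpy as np, cv2
from rig import robot
def snap(name,fn=None):
    c=robot.camera(name)
    if fn: cv2.imwrite('pics/'+fn,cv2.cvtColor(c['image'],cv2.COLOR_RGB2BGR)); np.savez('pics/'+fn[:-4]+'.npz',**c)
    return c
def load(fn): return dict(np.load('pics/'+fn))
def ray(c,u,v):
    d=c['R'].T@np.array([(u-c['cx'])/c['fx'],(v-c['cy'])/c['fy'],1]); o=-c['R'].T@c['t']; return o,d
def atz(c,u,v,z):
    o,d=ray(c,u,v); return o+d*(z-o[2])/d[2]
def rng(c,u,v):
    o,d=ray(c,u,v); return o+d*float(c['range_z'][int(v),int(u)])
E
python3 - <<'E'
from h import *
for n in('scene','side','wrist'): snap(n,n+'0.png')
print(robot.get_obs())
a=cv2.imread('pics/scene0.png')
E
```

```text
{'time': 0.15, 'q': array([-1.38653149e+00,  5.28279051e-01,  1.43362130e+00, -2.70982604e-05,
        1.18140827e+00, -1.78471809e-01]), 'joint_velocities': array([ 0.00077945, -0.00211988, -0.00165462,  0.00263396, -0.00180545,
        0.00026253]), 'joint_torque': array([ 7.83116084e-04, -4.40430880e+01, -1.76843315e+01,  6.34006318e-02,
        5.52069338e-02, -9.50670915e-05]), 'position': array([ 0.22170389, -0.58375675,  0.22977595]), 'tool_rot': array([ 9.83596510e-01,  1.80380622e-01, -1.50155491e-05, -8.57943784e-04]), 'ft_force': array([0.30766691, 0.07970922, 0.76302475]), 'moment': array([0.02058904, 0.00544061, 0.00549544]), 'grip_force': 0.0, 'grip_width': 0.08710895253134768}
```

View pics/scene0.png

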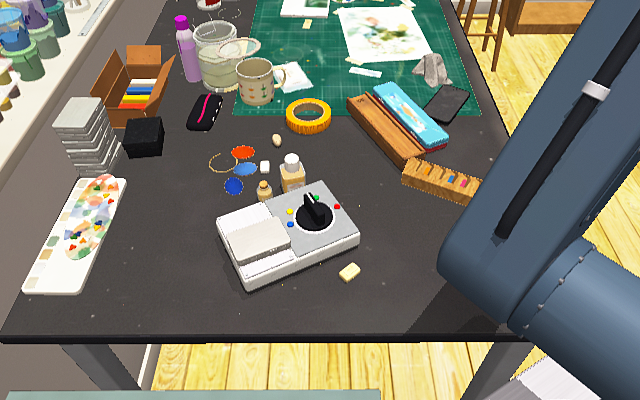

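View pics/side0.png

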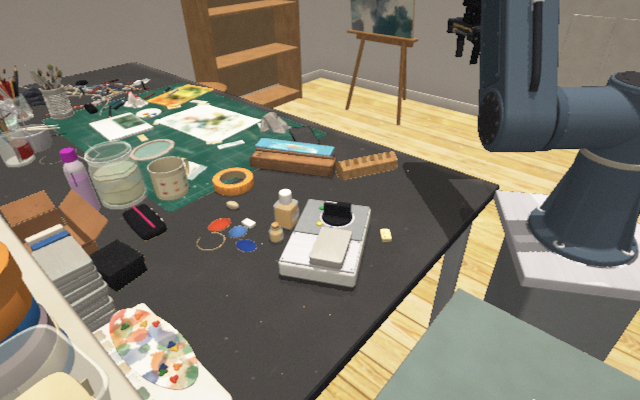

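The scene view shows the warmer at about (288,232), with the knob at (314,212). The red magnet is near (337,206), green (316,198), yellow (290,211) and blue (290,224). The ink bottle stands at (292,172), the vial at (264,190) and the eraser at (349,271). I'll enlarge the area next.

```bash
python3 - <<'E'
from h import *
a=cv2.imread('pics/scene0.png')[145:295,200:400]
cv2.imwrite('pics/s0c.png',cv2.resize(a,None,fx=4,fy=4,interpolation=cv2.INTER_CUBIC))
c=load('scene0.npz')
for p in [(337,206),(290,211),(290,224),(316,198),(306,195),(314,212),(292,160),(264,184),(349,268),(218,218),(325,183),(359,235),(247,278)]:
    print(p,rng(c,*p).round(3))
E
```

```text
(337, 206) [0.531 0.052 0.054]
(290, 211) [0.563 0.132 0.054]
(290, 224) [0.536 0.146 0.055]
(316, 198) [0.568 0.076 0.054]
(306, 195) [0.556 0.102 0.087]
(314, 212) [0.517 0.108 0.083]
(292, 160) [0.647 0.082 0.089]
(264, 184) [0.661 0.139 0.042]
(349, 268) [0.429 0.09  0.014]
(218, 218) [0.615 0.25  0.052]
(325, 183) [0.637 0.016 0.003]
(359, 235) [0.464 0.048 0.039]
(247, 278) [0.476 0.256 0.047]
```

View pics/s0c.png

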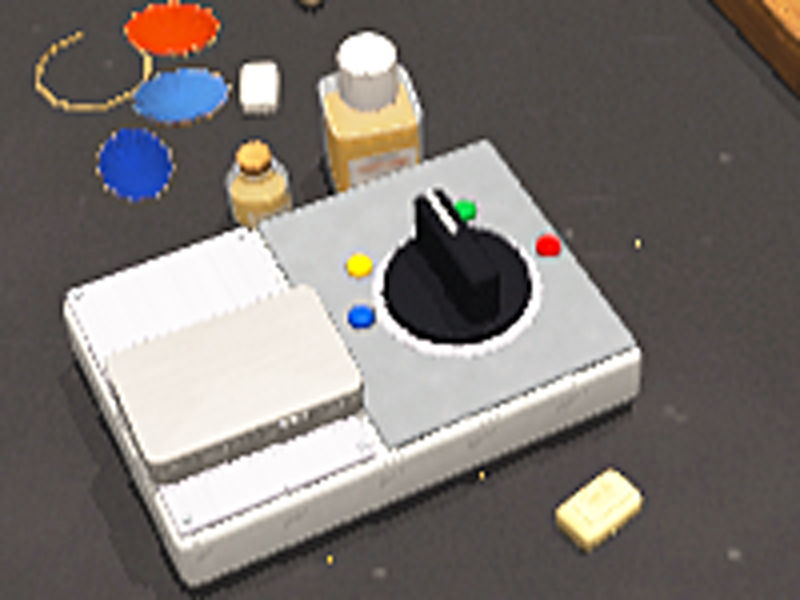

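The crop shows the bar top running from about (309,192) to (321,213) in full-image pixels, with the pointer end at the back. The panel corners are at (322,180), (360,232), (297,257) and (265,202).

```bash
cat > m.py <<'E'
from h import *
c=load('scene0.npz')
f=lambda x,y:(200+x/4,145+y/4)
for n,p,z in [('Pback',(487,140),.048),('Pfr',(638,350),.048),('Pfl',(390,447),.048),('Pbl',(262,228),.048),
  ('barB',(433,190),.086),('barF',(485,268),.086),('red',(548,243),.053),('yel',(359,264),.053),('blu',(361,315),.053),('grn',(464,209),.053),
  ('skL',(382,285),.056),('skR',(532,285),.056)]:
    print(n,atz(c,*f(*p),z).round(4))
# point cloud of panel & bar & aluminium
v,u=np.mgrid[150:290,205:375]; z=c['range_z'][v,u]
P=np.stack([(u-c['cx'])/c['fx']*z,(v-c['cy'])/c['fy']*z,z],-1)
W=(P.reshape(-1,3)-c['t'])@c['R']
I=c['image'][v,u].reshape(-1,3).astype(int)
case=W[(W[:,2]>.03)&(W[:,2]<.06)&(W[:,0]<.62)|(W[:,2]>.03)&(W[:,2]<.056)&(W[:,1]>.17)]
r=cv2.minAreaRect(case[:,:2].astype(np.float32)*1000); print('case',r)
g=(abs(W[:,2]-.048)<.006)&(abs(I-I.mean(1)[:,None]).max(1)<15)&(I.mean(1)>130)&(W[:,1]<.13); print('panel z',np.median(W[g,2]))
bt=(W[:,2]>.079)&(W[:,0]<.6)&(I.max(1)<90); print('bar',bt.sum(),np.median(W[bt,2]),W[bt,2].max(),cv2.minAreaRect(W[bt][:,:2].astype(np.float32)*1000))
def col(m):
    q=W[m&(W[:,2]>.047)&(W[:,2]<.06)]; return len(q),q.mean(0).round(4)
R,G,B=I.T
print('red',col((R>150)&(G<70)&(B<70)),'yel',col((R>180)&(G>150)&(B<80)),'blu',col((B>110)&(R<60)&(G<110)),'grn',col((G>100)&(R<60)&(B<110)))
E
python3 m.py
```

```text
Pback [0.6084 0.0398 0.048 ]
Pfr [0.463  0.0481 0.048 ]
Pfl [0.4718 0.1658 0.048 ]
Pbl [0.611  0.1586 0.048 ]
barB [0.5602 0.0953 0.086 ]
barF [0.5089 0.0984 0.086 ]
red [0.5325 0.0517 0.053 ]
yel [0.5647 0.1319 0.053 ]
blu [0.5377 0.1449 0.053 ]
grn [0.5703 0.0742 0.053 ]
skL [0.546  0.1299 0.056 ]
skR [0.5124 0.0723 0.056 ]
case ((542.1641845703125, 150.10250854492188), (218.8218536376953, 150.22315979003906), 87.26637268066406)
panel z 0.04908966611960465
bar 276 0.08708031771485938 0.6820129503903988 ((301.5547790527344, 215.94039916992188), (32.96769714355469, 565.9988403320312), 63.28313064575195)
red (26, array([0.5322, 0.0529, 0.0529])) yel (27, array([0.5672, 0.1301, 0.0531])) blu (17, array([0.5372, 0.1466, 0.0525])) grn (16, array([0.5701, 0.0739, 0.0532]))
```

The warmer's yaw is about -3° and the knob axis is near (0.532, 0.099). Red sits about 87° clockwise of off. Next I'll move above the knob with tool y at +87° so the last joint has room to turn clockwise.

>>> send_rows(increments=[0,0,0.1136,1.29,2.85,0.1,1,0,0,0.1136,1.29,2.85,0.1,1,0,0,0.1136,1.29,2.85,0.1,1,0,0,0.1136,1.29,2.85,0.1,1,0,0,0.1136,1.29,2.85,0.1,1,0,0,0.1136,1.29,2.85,0.1,1,0,0,0.1136,1.29,2.85,0.1,1,0,0,0.1136,1.29,2.85,0.1,1,0,0,0.1136,1.29,2.85,0.1,1,0,0,0.1136,1.29,2.85,0.1,1,0,0,0.1136,1.29,2.85,0.1,1,0,0,0.1136,1.29,2.85,0.1,1,0,0,0.1136,1.29,2.85,0.1,1,0,0,0.1136,1.29,2.85,0.1,1,0,0,0.1136,1.29,2.85,0.1,1,0,0,0.1136,1.29,2.85,0.1,1,0,0,0.1136,1.29,2.85,0.1,1,0,0,0.1136,1.29,2.85,0.1,1,0,0,0.1136,1.29,2.85,0.1,1,0,0,0.1136,1.29,2.85,0.1,1])

```text
time: 1.82
position: [0.48, -0.0127, 0.2505]
tool_rot: [0.248, 0.969, -0.0, -0.0]
ft_force: [0.1, -0.6, -0.2]
grip_width: 0.0873
grip_force: 0.0
```

>>> send_rows(increments=[0,0,0.1136,1.29,2.85,0,1,0,0,0.1136,1.29,2.85,0,1,0,0,0.1136,1.29,2.85,0,1,0,0,0.1136,1.29,2.85,0,1,0,0,0,0,0,0,1,0,0,0,0,0,0,1])

```text
time: 2.32
position: [0.5314, 0.101, 0.2501]
tool_rot: [0.025, 1.0, -0.0, -0.0]
ft_force: [0.6, -0.8, -0.3]
grip_width: 0.0872
grip_force: 0.0
```

```bash
python3 - <<'E'
from h import *
c=snap('wrist','w1.png'); o=robot.get_obs(); print(o['time'],o['q'].round(3),o['position'],o['tool_rot'],o['ft_force'],(-c['R'].T@c['t']).round(4))
E
```

```text
2.3667 [-2.000e-02  3.900e-01  1.622e+00 -1.000e-03  1.131e+00 -1.539e+00] [0.53089564 0.10000319 0.25009756] [ 2.59272597e-02  9.99663563e-01 -2.83197471e-04 -6.76394296e-04] [ 0.32620771 -0.6261584  -0.72884239] [0.4636 0.1051 0.4057]
```

View pics/w1.png

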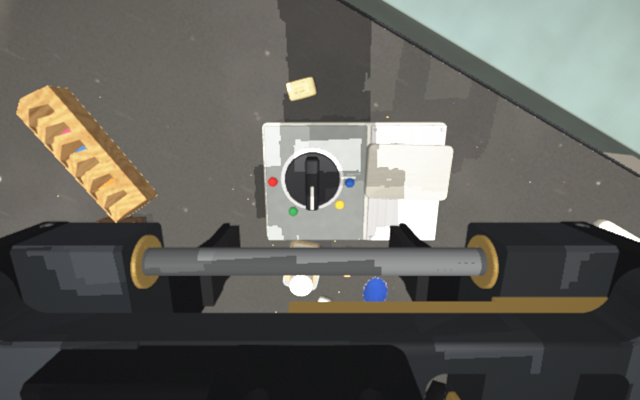

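The wrist view shows the knob at about (313,180) with the pointer pointing down, which is world +x. Red is at (273,182), green (293,211), yellow (340,205) and blue (350,183). I'll measure it on an enlarged crop.

```bash
python3 - <<'E'
from h import *
a=cv2.imread('pics/w1.png')[115:245,255:385]
cv2.imwrite('pics/w1c.png',cv2.resize(a,(585,585),interpolation=cv2.INTER_CUBIC))
c=load('w1.npz')
v,u=np.mgrid[115:245,255:385]; z=c['range_z'][v,u]
P=np.stack([(u-c['cx'])/c['fx']*z,(v-c['cy'])/c['fy']*z,z],-1)
W=(P.reshape(-1,3)-c['t'])@c['R']; I=c['image'][v,u].reshape(-1,3).astype(int); R,G,B=I.T
def col(m):
    q=W[m&(W[:,2]>.045)&(W[:,2]<.06)]; return len(q),q.mean(0).round(4)
print('red',col((R>150)&(G<70)&(B<70)),'yel',col((R>180)&(G>150)&(B<80)),'blu',col((B>110)&(R<60)&(G<110)),'grn',col((G>100)&(R<60)&(B<110)))
near=np.hypot(W[:,0]-.532,W[:,1]-.1)<.045
bt=near&(W[:,2]>.08)&(W[:,2]<.1); print('bar',bt.sum(),np.median(W[bt,2]),cv2.minAreaRect(W[bt][:,:2].astype(np.float32)*1000))
sk=near&(W[:,2]>.051)&(W[:,2]<.061)&(I.max(1)<70); print('skirt',sk.sum(),np.median(W[sk,2]),cv2.minEnclosingCircle(W[sk][:,:2].astype(np.float32)*1000))
E
```

```text
red (46, array([0.5324, 0.0515, 0.054 ])) yel (7, array([0.5616, 0.1308, 0.0528])) blu (38, array([0.5373, 0.1438, 0.0541])) grn (0, array([nan, nan, nan]))
bar 669 0.08723288350496854 ((532.2093505859375, 99.29756927490234), (13.477777481079102, 57.13116455078125), 86.97832489013672)
skirt 1159 0.057452834461238785 ((531.750244140625, 98.90531158447266), 32.025115966796875)<stdin>:9: RuntimeWarning: Mean of empty slice.
  ret = um.true_divide(
```

View pics/w1c.png

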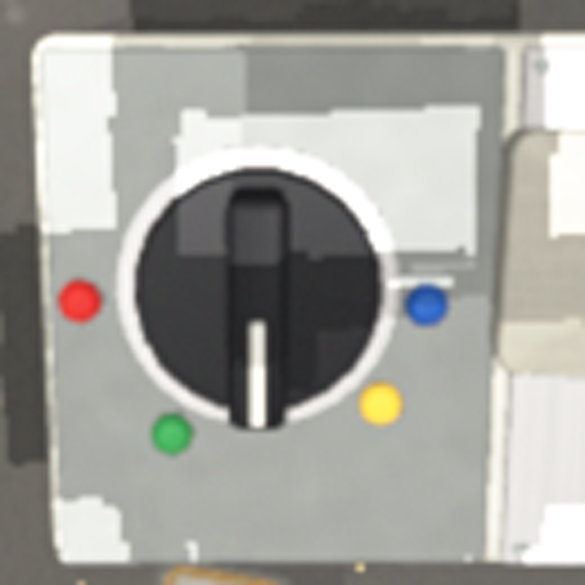

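The knob axis is at (0.532, 0.099), the pointer direction is -3.0°, the bar top is at z = 0.087 and the skirt top at z ≈ 0.057. Red bears -89.5° in world, so the turn is about -86.5°. I'll descend with a partly closed gripper to keep clear of the tin.

>>> send_rows(increments=[0,0,0,0.07,-0.1,-3,0.55,0,0,0,0,0,-3,0.55,0,0,0,0,0,-3,0.55,0,0,0,0,0,-3,0.55,0,0,0,0,0,-3,0.55,0,0,0,0,0,-2,0.55,0,0,0,0,0,-0.8,0.55,0,0,0,0,0,-0.4,0.55,0,0,0,0,0,0,0.55,0,0,0,0,0,0,0.55], newtons=10)

```text
time: 3.2
position: [0.5329, 0.0982, 0.0696]
tool_rot: [0.027, 1.0, -0.0, 0.001]
ft_force: [-0.8, 0.8, 0.8]
grip_width: 0.0486
grip_force: 0.0
```

```bash
python3 - <<'E'
from h import *
o=robot.get_obs(); print(o['time'],o['position'],o['tool_rot'],o['ft_force'],o['moment'])
E
```

```text
3.2 [0.53292977 0.09821088 0.06958249] [ 2.66606665e-02  9.99644096e-01 -3.78704194e-05  9.42597193e-04] [-0.83477377  0.75009227  0.80707579] [ 0.14017441 -0.16048824 -0.0010483 ]
```

>>> send_rows(increments=[0,0,0,0,0,0,0.3,0,0,0,0,0,0,0.2,0,0,0,0,0,0,0.1,0,0,0,0,0,0,0,0,0,0,0,0,0,0,0,0,0,0,0,0,0], newtons=8)

```text
time: 3.7
position: [0.5322, 0.0988, 0.0688]
tool_rot: [0.026, 1.0, -0.0, 0.0]
ft_force: [-0.1, -0.3, 0.8]
grip_width: 0.0156
grip_force: 1.8
```

```bash
python3 - <<'E'
from h import *
o=robot.get_obs(); print(o['time'],o['position'],o['tool_rot'],o['ft_force'],o['moment'])
E
```

```text
3.7 [0.53221787 0.09875415 0.06878892] [ 2.61003556e-02  9.99659304e-01 -4.42031905e-05  2.14369181e-04] [-0.05666615 -0.34932828  0.78104887] [-0.3837898  -0.12094794 -0.06558253]
```

>>> send_rows(increments=[0,0,0,0,0,0,0,0,0,0,0,0,0,0,0,0,0,0,0,0,0,0,0,0,0,0,0.15,0,0,0,0,0,0,0.15,0,0,0,0,0,0,0.15,0], newtons=10)

```text
time: 4.2
position: [0.532, 0.0985, 0.0727]
tool_rot: [0.026, 1.0, -0.0, -0.0]
ft_force: [0.2, -3.8, -4.0]
grip_width: 0.0149
grip_force: 10.0
```

>>> send_rows(increments=[0,0,0,0,0,0.15,0,0,0,0,0,0,0.15,0,0,0,0,0,0,0.15,0,0,0,0,0,0,0.15,0,0,0,0,0,0,0.05,0,0,0,0,0,0,0,0,0,0,0,0,0,0,0])

```text
time: 4.78
position: [0.532, 0.0985, 0.0796]
tool_rot: [0.026, 1.0, -0.0, -0.0]
ft_force: [-0.1, -5.0, -3.9]
grip_width: 0.0149
grip_force: 10.0
```

```bash
python3 - <<'E'
from h import *
c=snap('wrist','w2.png');s=snap('side','s2.png');a=snap('scene','sc2.png')
o=robot.get_obs(); print(o['time'],o['position'],o['tool_rot'],o['ft_force'],o['moment'],o['grip_force'])
x=cv2.imread('pics/sc2.png')[145:295,200:400];y=cv2.imread('pics/s2.png')[170:320,240:440]
cv2.imwrite('pics/c2.png',cv2.resize(np.hstack([x,y]),None,fx=2,fy=2,interpolation=cv2.INTER_CUBIC))
E
```

```text
4.9333 [0.53202038 0.09849037 0.0795588 ] [ 2.60906299e-02  9.99659555e-01 -1.99044777e-04 -1.20227070e-04] [-1.18868804 -5.09879659 -2.50712317] [-0.79557513 -0.09536516 -0.02339449] 9.99953719219775
```

View pics/c2.png

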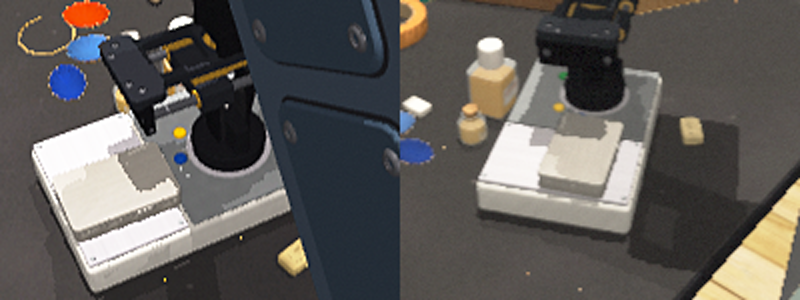

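The view shows the fingers closed on the bar, and the pull force of -4 N matches the knob's slide friction. The tool also feels about -5 N in y, so I'll relieve that before turning.

>>> send_rows(increments=[0,0,0,0,-0.05,0,0,0,0,0,0,0,0,0,0,0,0,0,0,0,0])

```text
time: 5.18
position: [0.532, 0.0984, 0.0796]
tool_rot: [0.026, 1.0, 0.0, -0.0]
ft_force: [-0.1, -4.0, -2.5]
grip_width: 0.0148
grip_force: 10.0
```

```bash
python3 - <<'E'
from h import *
o=robot.get_obs(); print(o['time'],o['position'],o['tool_rot'],o['ft_force'],o['moment'],o['grip_force'])
E
```

```text
5.1833 [0.53201923 0.09842601 0.07955014] [ 2.62338413e-02  9.99655817e-01  1.48881791e-04 -1.01541482e-04] [-0.12159017 -3.97743923 -2.46762786] [-0.37772874 -0.09824643  0.01744504] 9.999691202683607
```

>>> send_rows(increments=[0,0,0,0,-0.15,0,0,0,0,0,0,0,0,0,0,0,0,0,0,0,0])

```text
time: 5.43
position: [0.5322, 0.0982, 0.0796]
tool_rot: [0.027, 1.0, 0.001, 0.0]
ft_force: [0.7, 5.3, -4.0]
grip_width: 0.0154
grip_force: 10.0
```

```bash
python3 - <<'E'
from h import *
o=robot.get_obs(); print(o['time'],o['position'],o['tool_rot'],o['ft_force'],o['moment'],o['grip_force'])
E
```

```text
5.4333 [0.53221278 0.09816894 0.07960561] [2.66847558e-02 9.99643230e-01 1.13243149e-03 2.32863526e-04] [ 0.73071188  5.3110794  -3.99184559] [ 1.05557941 -0.26278243 -0.01922984] 9.999921845155768
```

>>> send_rows(increments=[0,0,0,0,0.08,0,0,0,0,0,0,0,0,0,0,0,0,0,0,0,0])

```text
time: 5.68
position: [0.5322, 0.0982, 0.0796]
tool_rot: [0.026, 1.0, 0.0, 0.0]
ft_force: [0.2, 4.8, -2.9]
grip_width: 0.0148
grip_force: 10.0
```

```bash
python3 - <<'E'
from h import *
o=robot.get_obs(); print(o['time'],o['position'],o['tool_rot'],o['ft_force'],o['moment'],o['grip_force'])
E
```

```text
5.6833 [0.53222079 0.09818643 0.07957948] [2.63649583e-02 9.99652261e-01 4.69513836e-04 1.59922286e-04] [ 0.22799035  4.78558036 -2.88526084] [ 0.97591979 -0.24844975  0.03190173] 9.999842957477085
```

>>> send_rows(increments=[0,0,-0.05,0,0,0,0,0,0,-0.07,0,0,0,0,0,0,-0.07,0,0,0,0,0,0,-0.07,0,0,0,0,0,0,-0.07,0,0,0,0,0,0,-0.07,0,0,0,0,0,0,0,0,0,0,0])

```text
time: 6.27
position: [0.5324, 0.0982, 0.0796]
tool_rot: [0.226, 0.974, 0.001, 0.0]
ft_force: [-0.1, 4.4, -3.1]
grip_width: 0.0149
grip_force: 10.0
```

```bash
cat > o.py <<'E'
from h import *
o=robot.get_obs(); q=o['tool_rot']
y=np.degrees(2*np.arctan2(q[1],q[0]))-90
print(o['time'],o['position'].round(4),'yaw',round(y,2),'turn',round(y-87.02,2),'F',o['ft_force'].round(1),'M',o['moment'].round(3),o['grip_force'].round(1))
E
python3 o.py
```

```text
Traceback (most recent call last):
  File "o.py", line 4, in <module>
    print(o['time'],o['position'].round(4),'yaw',round(y,2),'turn',round(y-87.02,2),'F',o['ft_force'].round(1),'M',o['moment'].round(3),o['grip_force'].round(1))
                                                                                                                                        ^^^^^^^^^^^^^^^^^^^^^
AttributeError: 'float' object has no attribute 'round'
```

>>> send_rows(increments=[0,0,-0.08,0,0,0,0,0,0,-0.08,0,0,0,0,0,0,-0.08,0,0,0,0,0,0,-0.08,0,0,0,0,0,0,-0.08,0,0,0,0,0,0,-0.08,0,0,0,0,0,0,-0.08,0,0,0,0,0,0,-0.08,0,0,0,0,0,0,-0.08,0,0,0,0,0,0,-0.08,0,0,0,0,0,0,-0.08,0,0,0,0,0,0,0,0,0,0,0,0,0,0,0,0,0,0])

```text
time: 7.35
position: [0.5325, 0.0982, 0.0796]
tool_rot: [0.618, 0.786, 0.001, 0.0]
ft_force: [0.7, 4.8, -2.9]
grip_width: 0.015
grip_force: 10.0
```

```bash
sed -i "s/o\['grip_force'\].round(1)/o['grip_force']/" o.py; python3 o.py; python3 - <<'E'
from h import *
c=snap('wrist','w3.png'); x=cv2.imread('pics/w3.png'); cv2.imwrite('pics/w3v.png',x)
E
```

```text
7.35 [0.5325 0.0982 0.0796] yaw 13.61 turn -73.41 F [ 0.7  4.8 -2.9] M [ 0.935 -0.298 -0.028] 9.999904814176261
```

View pics/w3v.png

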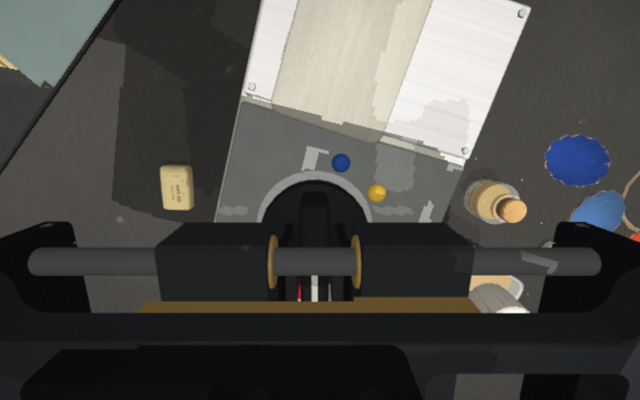

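The white pointer shows at (315,290), next to the red magnet edge at (299,290), so the knob turned with the tool. Next I'll lower gently until the key rests on the ring, then sweep.

>>> send_rows(increments=[0,0,0,0,0,-0.1,0,0,0,0,0,0,-0.1,0,0,0,0,0,0,-0.1,0,0,0,0,0,0,-0.1,0,0,0,0,0,0,0,0,0,0,0,0,0,0,0])

```text
time: 7.9
position: [0.5327, 0.0982, 0.0763]
tool_rot: [0.618, 0.786, 0.001, 0.0]
ft_force: [-0.1, 5.8, 2.0]
grip_width: 0.0148
grip_force: 10.0
```

>>> send_rows(increments=[0,0,0,0,0,-0.06,0,0,0,0,0,0,-0.05,0,0,0,0,0,0,0,0,0,0,0,0,0,0,0])

```text
time: 8.23
position: [0.5326, 0.0982, 0.0753]
tool_rot: [0.618, 0.786, 0.001, 0.0]
ft_force: [0.0, 5.4, 1.7]
grip_width: 0.0147
grip_force: 10.0
```

```bash
python3 o.py
```

```text
8.2333 [0.5326 0.0982 0.0753] yaw 13.63 turn -73.39 F [0.  5.4 1.7] M [ 0.868 -0.003  0.029] 10.000157755566761
```

>>> send_rows(increments=[0,0,0,0,0,-0.08,0,0,0,0,0,0,-0.08,0,0,0,0,0,0,0,0,0,0,0,0,0,0,0])

```text
time: 8.57
position: [0.5327, 0.0982, 0.074]
tool_rot: [0.618, 0.786, 0.001, 0.0]
ft_force: [-0.6, 5.2, 5.5]
grip_width: 0.0149
grip_force: 10.0
```

```bash
python3 o.py
```

```text
8.5667 [0.5327 0.0982 0.074 ] yaw 13.64 turn -73.38 F [-0.6  5.2  5.5] M [ 0.832 -0.005  0.025] 10.000270042510238
```

The push force has risen to 5.5 N, so the key is on the ring. I'll start the sweep.

>>> send_rows(increments=[0,0,-0.015,0,0,0,0,0,0,-0.015,0,0,0,0,0,0,-0.015,0,0,0,0,0,0,-0.015,0,0,0,0,0,0,-0.015,0,0,0,0,0,0,0,0,0,0,0])

```text
time: 9.07
position: [0.5326, 0.0982, 0.0738]
tool_rot: [0.647, 0.762, 0.001, 0.0]
ft_force: [-0.1, 4.7, 2.8]
grip_width: 0.015
grip_force: 10.0
```

```bash
python3 o.py
```

```text
9.0667 [0.5326 0.0982 0.0738] yaw 9.31 turn -77.71 F [-0.1  4.7  2.8] M [ 0.894 -0.07   0.02 ] 10.000335871009156
```

>>> send_rows(increments=[0,0,-0.015,0,0,0,0,0,0,-0.015,0,0,0,0,0,0,-0.015,0,0,0,0,0,0,0,0,0,0,0])

```text
time: 9.4
position: [0.5326, 0.0982, 0.0737]
tool_rot: [0.664, 0.747, 0.001, 0.0]
ft_force: [0.9, 4.9, 2.7]
grip_width: 0.0154
grip_force: 10.0
```

```bash
python3 o.py
```

```text
9.4 [0.5326 0.0982 0.0737] yaw 6.73 turn -80.29 F [0.9 4.9 2.7] M [ 0.88  -0.041  0.032] 10.000389135384466
```

>>> send_rows(increments=[0,0,0,0,0,-0.08,0,0,0,0,0,0,0,0,0,0,0,0,0,0,0])

```text
time: 9.65
position: [0.5326, 0.0982, 0.0729]
tool_rot: [0.664, 0.748, 0.001, 0.0]
ft_force: [-0.8, 5.0, 2.5]
grip_width: 0.0152
grip_force: 10.0
```

```bash
python3 o.py
```

```text
9.65 [0.5326 0.0982 0.0729] yaw 6.76 turn -80.26 F [-0.8  5.   2.5] M [ 0.913 -0.051  0.026] 10.000137908791658
```

>>> send_rows(increments=[0,0,0,0,0,-0.08,0,0,0,0,0,0,-0.08,0,0,0,0,0,0,0,0,0,0,0,0,0,0,0])

```text
time: 9.98
position: [0.5326, 0.0982, 0.0713]
tool_rot: [0.664, 0.748, 0.001, 0.0]
ft_force: [-0.8, 4.7, 2.4]
grip_width: 0.0149
grip_force: 10.0
```

```bash
python3 o.py
```

```text
9.9833 [0.5326 0.0982 0.0713] yaw 6.76 turn -80.26 F [-0.8  4.7  2.4] M [ 0.88  -0.023  0.092] 10.000129635154735
```

It's sliding down at friction force only, so the key is in the notch near -80°. I'll keep going to home.

>>> send_rows(increments=[0,0,0,0,0,-0.08,0,0,0,0,0,0,-0.08,0,0,0,0,0,0,-0.08,0,0,0,0,0,0,0,0,0,0,0,0,0,0,0])

```text
time: 10.4
position: [0.5326, 0.0982, 0.0689]
tool_rot: [0.664, 0.748, 0.001, 0.0]
ft_force: [-0.7, 6.0, 2.6]
grip_width: 0.0148
grip_force: 10.0
```

```bash
python3 o.py
```

```text
10.4 [0.5326 0.0982 0.0689] yaw 6.76 turn -80.26 F [-0.7  6.   2.6] M [ 0.918 -0.057  0.032] 10.000179125927389
```

>>> send_rows(increments=[0,0,0,0,0,-0.08,0,0,0,0,0,0,-0.08,0,0,0,0,0,0,0,0,0,0,0,0,0,0,0])

```text
time: 10.73
position: [0.5326, 0.0983, 0.0675]
tool_rot: [0.664, 0.748, 0.001, 0.0]
ft_force: [-0.4, 5.1, 3.1]
grip_width: 0.015
grip_force: 10.0
```

```bash
python3 o.py
```

```text
10.7333 [0.5326 0.0983 0.0675] yaw 6.77 turn -80.25 F [-0.4  5.1  3.1] M [0.949 0.007 0.019] 10.000208815326914
```

>>> send_rows(increments=[0,0,0,0,0,-0.08,0,0,0,0,0,0,0,0,0,0,0,0,0,0,0])

```text
time: 10.98
position: [0.5326, 0.0982, 0.0669]
tool_rot: [0.664, 0.748, 0.001, 0.0]
ft_force: [-1.6, 5.4, 5.3]
grip_width: 0.0148
grip_force: 10.0
```

```bash
python3 o.py
```

```text
10.9833 [0.5326 0.0982 0.0669] yaw 6.77 turn -80.25 F [-1.6  5.4  5.3] M [0.904 0.098 0.095] 10.000265101552941
```

>>> send_rows(increments=[0,0,0,0,0,-0.08,0,0,0,0,0,0,0,0,0,0,0,0,0,0,0])

```text
time: 11.23
position: [0.5327, 0.0982, 0.0663]
tool_rot: [0.664, 0.748, 0.001, 0.0]
ft_force: [-0.6, 4.6, 7.4]
grip_width: 0.0147
grip_force: 10.0
```

```bash
python3 o.py
```

```text
11.2333 [0.5327 0.0982 0.0663] yaw 6.78 turn -80.24 F [-0.6  4.6  7.4] M [0.87  0.103 0.093] 10.000540004402865
```

It has bottomed: the force rises against the feet's stiffness, and z matches home within 0.2 mm. I'll relieve the load, let go and retreat.

>>> send_rows(increments=[0,0,0,0,0,0.1,0,0,0,0,0,0,0.1,0,0,0,0,0,0,0,0,0,0,0,0,0,0,0.25,0,0,0,0,0,0,0.35,0,0,0,0,0,0,0.4,0,0,0,0,0,0,0.4,0,0,0,0,0,1,0.4,0,0,0,0,0,2,0.4,0,0,0,0,0,3,0.4,0,0,0,0,0,3,0.4,0,0,0,-3,0,3,0.4,0,0,0,-3,0,3,0.4,0,0,0,-3,0,3,0.4,0,0,0,0,0,0,0.4,0,0,0,0,0,0,0.4])

```text
time: 12.57
position: [0.4435, 0.0975, 0.2476]
tool_rot: [0.664, 0.748, 0.002, 0.002]
ft_force: [0.4, -0.8, -0.2]
grip_width: 0.0348
grip_force: 0.0
```

```bash
python3 o.py; python3 - <<'E'
from h import *
c=snap('wrist','w4.png')
v,u=np.mgrid[0:400,0:640]; z=c['range_z']
P=np.stack([(u-c['cx'])/c['fx']*z,(v-c['cy'])/c['fy']*z,z],-1)
W=(P.reshape(-1,3)-c['t'])@c['R']; I=c['image'].reshape(-1,3).astype(int)
near=(np.hypot(W[:,0]-.532,W[:,1]-.099)<.042)&(z.ravel()>0)
bt=near&(W[:,2]>.08)&(W[:,2]<.11); print('bar',bt.sum(),np.median(W[bt,2]),cv2.minAreaRect(W[bt][:,:2].astype(np.float32)*1000))
p=near&(I.max(1)<70)&(W[:,2]>.05)&(W[:,2]<.07);print('skirt z',np.median(W[p,2]))
R,G,B=I.T; r=(R>150)&(G<70)&(B<70)&(W[:,2]>.045)&(W[:,2]<.06)&(abs(W[:,0]-.53)<.05); print('red',W[r].mean(0))
E
```

```text
12.5667 [0.4435 0.0975 0.2476] yaw 6.8 turn -80.22 F [ 0.4 -0.8 -0.2] M [ 0.019 -0.091  0.008] 0.0
bar 742 0.08704089814090163 ((532.7450561523438, 98.91402435302734), (15.489121437072754, 57.653865814208984), 6.711071968078613)
skirt z 0.05741515498662308
red [0.53213824 0.05183608 0.05381979]
```

View pics/w4.png

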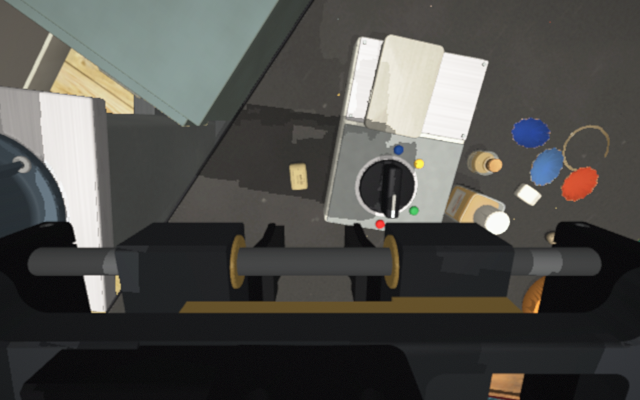

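The bar top is at 0.0870, against 0.0872 at the start, so the knob is fully home. The pointer at (392,205) is about 6°, or 5 mm, from the red magnet at (380,224), and the bystanders are in place.

```bash
python3 -c "
from rig import robot
print(robot.hand_in())"
```

```text
the job is handed in; nothing more can be done
None
```

The knob was pulled up, turned about 80° clockwise and pushed fully home in the notch at the red magnet (pointer about 5 mm from it), then released; the job is handed in, but no verdict was shown.

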